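# Lock the last cover board onto the medicine tray

### The arm

A 6-joint arm with a two-finger parallel gripper is mounted at the origin on the work surface. World frame = base frame: x ahead of the robot, y to its left, z up, the work surface at z = 0. Lengths are in m, angles in rad, forces in N, time in s.
With the tool pointing down it reaches from about 0.35 to 0.975 m from the base axis. Payload 4.9 kg.
Tool frame: the origin (TCP) lies at the very end of the fingers, on their centre line; the grasp point (between the pads) lies 19 mm behind it; x points along the fingers, y is the direction in which the jaws open and shut, and the axes are right-handed (so a half turn about x gives the same grasp; the last joint's range is limited). The gripper opens to 85 mm and grips with 20 to 120 N. Pads are 22 mm wide; open, the fingers measure 114 mm over their backs; the gripper's body (76 mm by 85 mm) begins 54 mm behind the grasp point. The pads swing forward as they close: fully open they stand 13 mm farther back than shut.
Start: joints at [-1.401, 0.053, 1.613, -0, 1.476, -0.119], TCP at [0.178, -0.599, 0.204] pointing down, gripper open.
Joint ranges: [-3.01, 3.01], [-1.01, 2.22], [0.06, 2.58], [-1.02, 4.17], [0.09, 2.62], [-3.14, 3.14]. Speed limits (rad/s): [2.57, 2.57, 3.14, 3.14, 3.14, 3.14].

### API

Orientations are given as a rotation vector (axis times angle).
In Python, from station import ctrl, get_image, calibration, finish_job, search_frame, cut_out, mark_of gives the robot as it stands. The module is installed in compiled form; this text tells all that it offers.
- The arm moves only by the tool arm_command, never from a script. Its argument "plan" is a list that holds one entry, the list of rows, each a list of 7 numbers: the shift along the tool's x, y, z in m, then the turn, a rotation vector about the tool's x, y, z in degrees, then the finger opening in m, from 0 to 0.0854. A call has 1 to 20 rows; each row shifts and turns the pose as measured when the row begins, along the tool's axes as they then stand; what a row does not reach is not made up. A row lasts 1/12 s, in which the tool goes at most 41.7 mm and 7.16 degrees, less where a joint would pass 70% of its speed; a pose out of reach is approached as far as the arm can. A call with a gripper value outside its range is refused whole. The fingers move at their own pace and stop on an object; "squeeze" is the grip in N (left out, the last holds). Time passes only in rows, so rows that do not move let the fingers close. It gives the time, the measured TCP pose, the force and the opening at its end, in the units of the state.
- ctrl.get_obs(): the state, without advancing time (a new reading comes with each control period).
- get_image(name): name is "side" or "top"; returns the picture (400x640x3 uint8, red, green, blue); there is no depth.
- calibration(name): a dict with "fx", "fy", "cx", "cy" (pixels), "cam_to_world" (4x4, takes a point from camera to world coordinates). Camera axes: x right, y down, z forward; pixel columns grow to the right and rows downward; lengths in m; the calibration is good to about 2 mm. A picture is of the moment at which its call begins. calibration takes no time and is no camera call.
- finish_job(): hands the job in, once; it reports no verdict.
Trained networks look in the newest picture that a camera, given by its name, has taken for a name from the list of things; names that differ only in an ending like _2 or _b are one class to them, and where a whole thing is asked for, a point or a joint stands for the part that bears it (a point fixed in the world has none). Each returns a list of dicts, best first, with "conf" (0 to 1); they miss things now and then, are a little off and sometimes report something else, mostly with a low value. They report only what shows in the picture. A call takes as long as a camera call. They do not tell look-alikes from the thing itself.
- search_frame(camera, thing): "at" ([x, y, z] in m, in the coordinates of the camera as it stood for that picture, good to about 4 mm: the middle of the surface that is visible of it).
- cut_out(camera, thing): "mask" (400x640 bool, what is visible of it).
- mark_of(camera, thing): "at" ([x, y, z] in m, in the coordinates of the camera as it stood for that picture, good to about 4 mm: a listed point, or the origin of a listed thing).
The state is a dict: "t": time; "q": joint angles; "dq": joint speeds; "effort": joint torques, N m; "tool_pos": TCP position; "tool_rot": TCP orientation; "contact_force": force on the tool from outside, world axes, zero at the start; "wrist_torque": the same for the moment, N m; "opening": finger opening in m.
Only numpy, scipy, OpenCV 4.12 (cv2) and the standard library are available. Lean on these libraries where they do the work, as an engineer would, in place of code of your own. Each camera call takes 0.05 s, during which the arm holds its last target. There are 200 camera calls.

### The job

Close the medicine tray: pick up the loose cover board by its fin, angle its tongue into the groove of the board already fitted on the tray, lower it flat and press its far edge down until the spring catch has snapped back over it. Push gently, since the deck with the fitted board is only lightly held on the tray and must not be shoved along, nor the carton lying on it disturbed. Then let go, and leave the stock standing around as it is.

Things in the scene. Friction and masses are not known exactly. Their poses are not given: they have to be found in the camera images.
- tray: Steel medicine tray, fixed, 222 (x) x 176 (y) mm, aluminium deck on top, far half open. Origin: centre of underside; x from grooved board to catch (away from robot), z up. The deck (grooved board, runners, rim, catch as one) stands up to 20 mm either way along x from mid position; no reported pose shows it: feel for it. x values are for mid position. Only friction holds it: 8 N along x shifts it.
- mouth (a point): Point on the tray at tray x -35, y 0, z 70 mm; axes as the tray's. The fitted grey board's edge, facing +x, is at this x (deck in mid position), its top 18 mm higher. Groove in that edge: full width, floor at the point's z, 12 mm high, 15 mm deep, under a 6 mm thick lip. The floor runs on 15 mm in front of the lip.
- opening (a point): Point on the tray at tray x 25, y 0, z 70 mm: middle of the seat, axes as the tray's. Two side runners (top at this z, y 55 to 88 mm each side) carry the cover; side guides, 8 mm high, inner faces at y = +-75 mm. The far rim's face is 63 mm ahead (+x), its top 18 mm up, so lip edge to rim is 123 mm. The catch stands on the rim at y = 0.
- catch (a joint): Sprung steel catch on the rim, 44 mm wide. 0 = out (rest), up to 0.010 m pushed back (+x). Nose reaches 7 mm in front of the rim face; lowest corner 0.8 mm over a seated cover's top; its face rises 13 mm, leaning back 25 degrees, so a cover edge pressed down drives it back (spring 3.2 N + 0.4 N/mm; some 5 to 12 N down at the cover's far edge), then it snaps out over the cover.
- cover_mid (a point): Centre of the loose cover board: grey laminate, 0.35 kg, 120 (x) x 140 (y) x 18 mm, lying flat at the start, z up. Along its -x edge a full-width tongue, 12 mm long, 7 mm thick, flush with the underside. It fits the groove at tilts up to 25 degrees; tilted, the shoulder meets the lip early, so keep sliding in while lowering. Seated: shoulder within 3 mm of the lip, tops flush.
- cover_fin (a point): Grip fin on the cover, where to take it: upright, 14 mm thick (cover's y), 50 mm long (x), from the cover's top face to 36 mm above it. The point is 22 mm above the top face (40 mm above the underside) and 15 mm from the cover's middle towards +x. Axes as the cover's.
- tongue_tip (a point): Middle of the outer edge of the cover's tongue, 3.5 mm above the underside, 72 mm from the cover's middle towards -x. Axes as the cover's.
- bottle_tall: Bystander, to be left alone: white medicine jar, 52 mm across, 98 mm tall. Origin: centre of the underside.
- bottle_mid: Bystander, to be left alone: white medicine jar, 44 mm across, 78 mm tall. Origin: centre of the underside.
- bottle_small: Bystander, to be left alone: small white medicine jar, 34 mm across, 52 mm tall, standing just on the robot's side of the tray. Origin: centre of the underside.
- bottle_blue: Bystander, to be left alone: small white jar with a blue cap, 38 mm across, 62 mm tall. Origin: centre of the underside.
- carton: Bystander, to be left alone: white paper carton, 75 x 50 x 40 mm. Origin: centre of the underside.
- carton_flat: Bystander, to be left alone: flat white paper carton, 110 x 55 x 22 mm. Origin: centre of the underside.
- carton_top: Bystander, to be left alone: small flat white carton, 35 x 80 x 18 mm, lying on the fitted grooved board; it shifts with the deck if that is shoved. Origin: centre of the underside.
- spatula: Bystander, to be left alone: steel tablet spatula lying flat, 180 mm long. Origin: under its middle.
Mind the look-alikes: they are no part of the job. What is shaped like the part that bears cover_mid but yellow is not meant.

How it is judged:
By the outcome, as a careful person would: the job done as asked, in the order asked, and still so for the second after the job is handed in, with the robot touching nothing.
It also fails if it takes over 70 s, if anything falls off the work surface, if the arm or the gripper's body presses on something with over 40 N, if the wrist force passes 120 N, or if a joint passes its speed limit or range.

## Working session

There is one attempt and no reset: what is moved stays moved. The work goes in short steps, Python scripts to look and compute and a tool call to move; the robot and the scene stay as the last step left them, time stands still between calls to the robot, and variables do not carry over. Pictures are saved under pics/ and viewed, about 8 in all and at most 12, crops included, and the job is handed in when it is done.

Besides the shell and the picture viewer there is one more tool, called as a command line: name --argument value ..., lists and objects as JSON in quotes. arm_command: Moves the arm, as the interface text tells. Its arguments: {"type":"object","properties":{"plan":{"type":"array","items":{"type":"array","items":{"type":"array","items":{"type":"number"}}}},"squeeze":{"type":"number"}},"required":["plan"]}

```bash
mkdir -p pics; cat > h.py <<'E'
import numpy as np, cv2
from station import *
from scipy.spatial.transform import Rotation as R
def w(cam,p):
    T=np.array(calibration(cam)["cam_to_world"]); return T[:3,:3]@np.array(p)+T[:3,3]
def px(cam,P):
    c=calibration(cam); T=np.linalg.inv(np.array(c["cam_to_world"])); p=T[:3,:3]@np.array(P)+T[:3,3]
    return np.array([c["fx"]*p[0]/p[2]+c["cx"],c["fy"]*p[1]/p[2]+c["cy"]])
def save(cam,name,crop=None,s=1):
    im=get_image(cam)
    if crop: im=im[crop[1]:crop[3],crop[0]:crop[2]]
    im=cv2.resize(im,None,fx=s,fy=s,interpolation=cv2.INTER_CUBIC); cv2.imwrite("pics/"+name,im[:,:,::-1])
def marks(cam,things):
    for t in things:
        for d in mark_of(cam,t)[:3]:
            P=w(cam,d["at"]); print(cam,t,round(d["conf"],2),P.round(4),px(cam,P).round(0))
E
python3 - <<'E'
from h import *
o=ctrl.get_obs(); print(o["tool_pos"],o["tool_rot"],o["opening"],o["contact_force"])
for c in("side","top"):
    save(c,c+"0.png"); print(c,np.array(calibration(c)["cam_to_world"]).round(3).tolist(),calibration(c)["fx"])
    marks(c,["tray","mouth","opening","catch","cover_mid","cover_fin","tongue_tip","bottle_small","carton_top","bottle_tall"])
E
```

```text
[ 0.17788497 -0.59844993  0.20307856] [ 2.06720442  0.30275533 -2.06733473] 0.08551297643830573 [ 0.71534159 -0.52535609 -0.03032278]
side [[-0.998, -0.04, 0.044, 0.467], [-0.06, 0.574, -0.816, 0.796], [0.007, -0.818, -0.576, 0.696], [0.0, 0.0, 0.0, 1.0]] 374.28455698177413
side tray 0.88 [ 5.547e-01  1.660e-01 -2.000e-04] [296. 282.]
side mouth 0.61 [0.5162 0.1651 0.0724] [312. 261.]
side opening 0.85 [0.584  0.1631 0.0727] [283. 259.]Traceback (most recent call last):
  File "<stdin>", line 5, in <module>
  File "h.py", line 15, in marks
    for d in mark_of(cam,t)[:3]:
             ~~~~~~~^^^^^^^
ValueError: it knows: bottle_blue, bottle_mid, bottle_small, bottle_tall, carton, carton_flat, carton_top, cover_fin, cover_mid, mouth, opening, spatula, tongue_tip, tray
```

```bash
python3 - <<'E'
from h import *
for c in("side","top"):
    save(c,c+"0.png"); print(c,np.array(calibration(c)["cam_to_world"]).round(3).tolist(),calibration(c)["fx"])
    marks(c,["tray","mouth","opening","cover_mid","cover_fin","tongue_tip","bottle_small","carton_top","bottle_tall","bottle_mid","bottle_blue"])
E
```

```text
side [[-0.998, -0.04, 0.044, 0.467], [-0.06, 0.574, -0.816, 0.796], [0.007, -0.818, -0.576, 0.696], [0.0, 0.0, 0.0, 1.0]] 374.28455698177413
side tray 0.69 [ 0.5538  0.1671 -0.0037] [296. 283.]
side opening 0.79 [0.5792 0.1637 0.0732] [285. 259.]
side opening 0.41 [0.3975 0.003  0.0015] [358. 240.]
side cover_mid 0.77 [0.268  0.2461 0.0087] [420. 312.]
side cover_mid 0.71 [ 0.5597 -0.1986  0.0119] [307. 194.]
side cover_mid 0.71 [ 0.3182 -0.5844  0.0039] [374. 144.]
side cover_fin 0.8 [ 0.333  -0.3195  0.0409] [375. 169.]
side cover_fin 0.77 [ 0.577  -0.1949  0.0349] [301. 188.]
side cover_fin 0.7 [ 0.3089 -0.5777  0.0423] [377. 136.]
side tongue_tip 0.96 [ 0.3073  0.1884 -0.0005] [399. 294.]
side tongue_tip 0.88 [ 0.4938 -0.2237  0.0064] [327. 192.]
side tongue_tip 0.73 [ 0.3176 -0.4     0.0041] [377. 167.]
side bottle_small 0.81 [ 0.4043  0.157  -0.0007] [357. 282.]
side bottle_small 0.38 [0.3948 0.0035 0.0005] [359. 240.]
side carton_top 0.64 [0.4814 0.1854 0.0869] [326. 263.]
side bottle_tall 0.67 [ 0.4035  0.4021 -0.0031] [361. 379.]
side bottle_mid 0.82 [0.7892 0.032  0.0017] [
[... 716 characters left out ...]
76.]
top cover_fin 0.97 [ 0.5782 -0.1949  0.0407] [347. 198.]
top cover_fin 0.89 [0.2641 0.2531 0.0404] [210. 289.]
top cover_fin 0.71 [ 0.3315 -0.325   0.0428] [385. 272.]
top tongue_tip 0.95 [0.309  0.185  0.0058] [233. 275.]
top tongue_tip 0.87 [ 0.4934 -0.2219  0.0044] [354. 224.]
top tongue_tip 0.79 [ 0.3146 -0.4049  0.0066] [407. 277.]
top bottle_small 0.65 [ 7.768e-01 -1.710e-01  6.000e-04] [340. 144.]
top bottle_small 0.56 [0.4108 0.1524 0.001 ] [245. 245.]
top carton_top 0.64 [0.4823 0.1878 0.0895] [230. 222.]
top bottle_tall 0.66 [ 0.3998  0.3974 -0.005 ] [174. 247.]
top bottle_mid 0.54 [ 0.7953  0.0257 -0.0035] [285. 139.]
top bottle_blue 0.62 [ 0.3981 -0.0019  0.0022] [289. 250.]
```

View pics/side0.png

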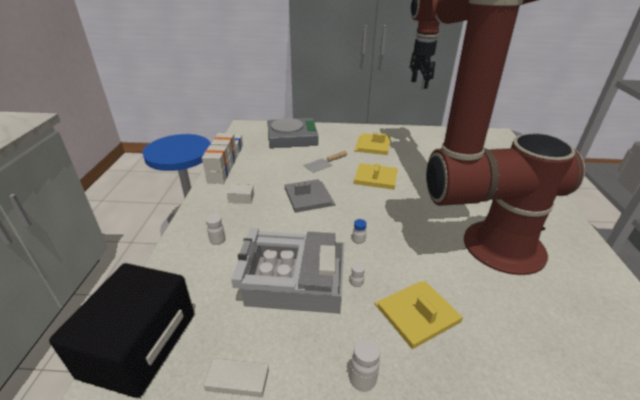

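View pics/top0.png

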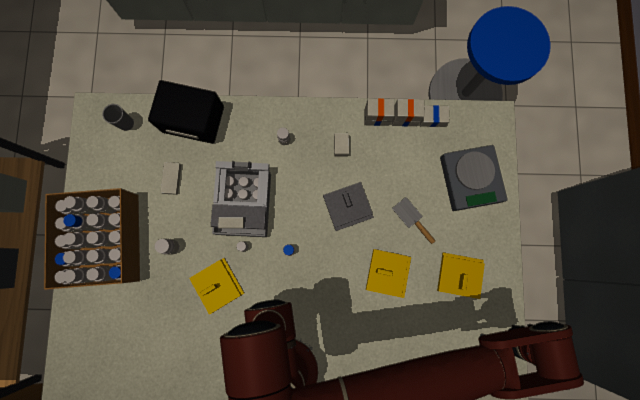

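The grey board at top px (347,206) / side px (309,194) fits the description. The three yellow boards, at top px (215,286), (388,272) and (460,275), are look-alikes. I'll confirm it in one crop, along with the tray.

```bash
python3 - <<'E'
from h import *
t=get_image("top"); s=get_image("side")
def g(im,x0,y0,x1,y1,W,H): return cv2.resize(im[y0:y1,x0:x1],(W,H),interpolation=cv2.INTER_CUBIC)
a=g(t,200,150,280,250,320,400); b=g(s,230,225,350,315,480,360)[:300]; b=g(s,230,225,350,325,480,400)
c=g(s,275,170,345,220,280,200); d=g(t,315,175,385,235,233,200)
out=np.zeros((600,800,3),np.uint8); out[:400,:320]=a; out[:400,320:]=b; out[400:,:280]=c; out[400:,300:533]=d
cv2.imwrite("pics/crop1.png",out[:,:,::-1])
# tray yaw from masks
for cam in("top","side"):
    for th in ("tray","cover_mid"):
        for r in cut_out(cam,th)[:2]:
            m=r["mask"]; ys,xs=np.nonzero(m); 
            c=calibration(cam); T=np.array(c["cam_to_world"])
            zz=.088 if th=="tray" else .018
            ray=np.stack([(xs-c["cx"])/c["fx"],(ys-c["cy"])/c["fy"],np.ones(len(xs))])
            v=T[:3,:3]@ray; P=(T[:3,3:]+v*((zz-T[2,3])/v[2]))[:2].T.astype(np.float32)
            print(cam,th,round(r["conf"],2),m.sum(),cv2.minAreaRect(P))
E
```

```text
top tray 0.72 3826 ((0.5619807839393616, 0.15492622554302216), (0.1863747388124466, 0.24932730197906494), 89.5725326538086)
top cover_mid 0.97 1659 ((0.2753956913948059, 0.2374698519706726), (0.14174145460128784, 0.13578343391418457), 32.46802520751953)
top cover_mid 0.95 1630 ((0.32838693261146545, -0.3388209939002991), (0.13271747529506683, 0.140488862991333), 78.75846862792969)
side tray 0.95 7396 ((0.565471887588501, 0.19691529870033264), (0.24398387968540192, 0.24356412887573242), 88.30030822753906)
side tray 0.16 300 ((0.494472861289978, -0.2849327325820923), (0.1612614542245865, 0.054442308843135834), 39.259735107421875)
side cover_mid 0.85 955 ((0.32851386070251465, -0.3282913267612457), (0.17113512754440308, 0.14266657829284668), 80.04508972167969)
side cover_mid 0.83 1191 ((0.5536695122718811, -0.18896761536598206), (0.13346344232559204, 0.16462862491607666), 20.888864517211914)
```

View pics/crop1.png

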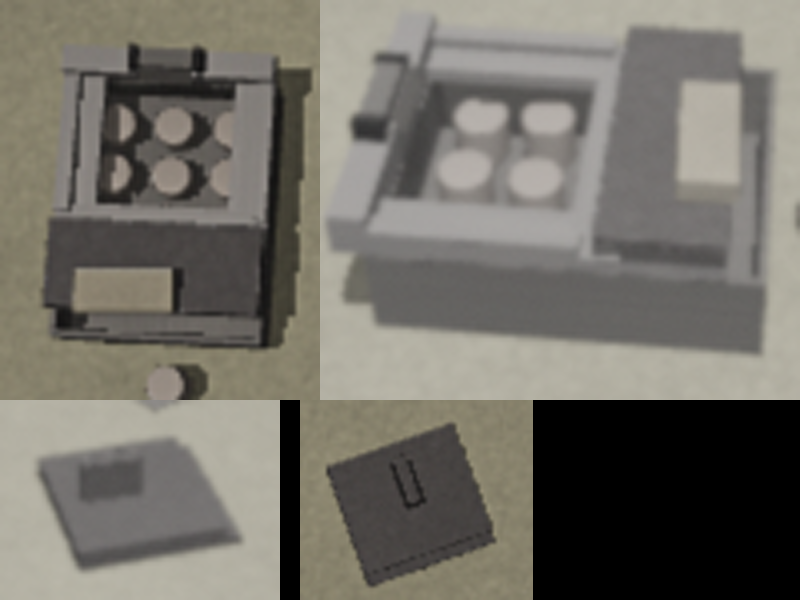

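The crop shows the grey cover (top px 348,205), its tongue edge towards the robot and its fin on the far half. The tray's deck is visibly shifted +x: it overhangs at the far side, and there is a gap on the robot side. Next I'll measure the edges.

```bash
cat >> h.py <<'E'
def un(cam,u,v,z):
    c=calibration(cam); T=np.array(c["cam_to_world"]); d=T[:3,:3]@np.array([(u-c["cx"])/c["fx"],(v-c["cy"])/c["fy"],1]); return T[:3,3]+d*((z-T[2,3])/d[2])
E
python3 - <<'E'
from h import *
tp=lambda x,y,z:un("top",200+(x+.5)/4-.5,150+(y+.5)/4-.5,z)
sd=lambda x,y,z:un("side",230+(x-320+.5)/4-.5,225+(y+.5)/4-.5,z)
for n,f,a,b,z in [("lip",tp,(50,218),(265,227),.088),("lip",sd,(628,30),(595,245),.088),("rimout",tp,(65,45),(275,57),.088),("rimout",sd,(400,15),(328,220),.088),
 ("rimin",tp,(75,73),(272,83),.088),("rimin",sd,(437,20),(370,245),.088),("traybottom",sd,(378,325),(760,352),0),("boardnear",tp,(45,305),(262,318),.088),("boardnear",sd,(740,30),(725,265),.088),
 ("trayrim",tp,(55,338),(268,347),.07),("boardside-",tp,(265,227),(262,318),.088),("boardside+",tp,(50,218),(45,305),.088)]:
    A,B=f(*a,z),f(*b,z); print(n,f is tp and"top"or"side",A[:2].round(4),B[:2].round(4),((A+B)/2)[:2].round(4),"ang",np.degrees(np.arctan2(B[1]-A[1],B[0]-A[0])).round(1))
E
```

```text
lip top [0.5405 0.2499] [0.5368 0.0734] [0.5387 0.1617] ang -91.2
lip side [0.5348 0.0817] [0.5374 0.2577] [0.5361 0.1697] ang 89.2
rimout top [0.686  0.2456] [0.6795 0.0705] [0.6828 0.158 ] ang -92.1
rimout side [0.6799 0.077 ] [0.6825 0.2498] [0.6812 0.1634] ang 89.1
rimin top [0.6624 0.236 ] [0.6574 0.0721] [0.6599 0.1541] ang -91.8
rimin side [0.6557 0.0802] [0.6561 0.2656] [0.6559 0.1729] ang 89.9
traybottom side [0.6653 0.2475] [0.4466 0.252 ] [0.5559 0.2498] ang 178.8
boardnear top [0.469 0.25 ] [0.4622 0.073 ] [0.4656 0.1615] ang -92.2
boardnear side [0.4649 0.0769] [0.4682 0.2668] [0.4665 0.1719] ang 89.0
trayrim top [0.4435 0.2449] [0.4398 0.0694] [0.4416 0.1572] ang -91.2
boardside- top [0.5368 0.0734] [0.4622 0.073 ] [0.4995 0.0732] ang -179.7
boardside+ top [0.5405 0.2499] [0.469 0.25 ] [0.5048 0.25  ] ang 179.9
```

```bash
cat >> h.py <<'E'
def frame(yaw,tilt=0,s=None):
    """tool pointing down, jaws along y of a part with given yaw; tilt>0 raises the part's +x edge (deg)"""
    C=R.from_euler("ZY",[yaw,-tilt],degrees=True).as_matrix()
    cur=R.from_rotvec(ctrl.get_obs()["tool_rot"]).as_matrix()
    s=np.sign(cur[:,1]@C[:,1])
    return np.stack([-C[:,2],s*C[:,1],np.cross(-C[:,2],s*C[:,1])],1)
def plan(pos,yaw,tilt=0):
    o=ctrl.get_obs(); c=R.from_rotvec(o["tool_rot"]).as_matrix(); t=frame(yaw,tilt)
    d=np.array(pos)-o["tool_pos"]
    print("cur",o["tool_pos"].round(4),"turn(deg)",np.degrees(R.from_matrix(c.T@t).as_rotvec()).round(2),
     "shift in old",(c.T@d*1000).round(1),"in new",(t.T@d*1000).round(1),"F",np.round(o["contact_force"],2),"op",round(o["opening"],4),"t",round(o["t"],2))
    return t
E
python3 - <<'E'
from h import *
print(plan((.576,-.1955,.14),19).round(2)); print(R.from_rotvec(ctrl.get_obs()["tool_rot"]).as_matrix().round(2))
print(ctrl.get_obs()["q"])
E
```

```text
cur [ 0.178  -0.5991  0.2043] turn(deg) [-2.45  0.   -0.  ] shift in old [  64.3 -273.5 -496.5] in new [  64.3 -252.  -507.7] F [ 0.2   0.24 -0.09] op 0.0852 t 1.7
[[-0.    0.33 -0.95]
 [-0.   -0.95 -0.33]
 [-1.   -0.    0.  ]]
[[-0.    0.28 -0.96]
 [-0.   -0.96 -0.28]
 [-1.    0.    0.  ]]
[-1.40095377e+00  5.26844955e-02  1.61288906e+00 -1.18524875e-05
  1.47600837e+00 -1.18995875e-01]
```

arm_command --plan '[[[0.002,-0.0126,-0.0254,-2.45,0,0,0.06],[0.002,-0.0126,-0.0254,0,0,0,0.06],[0.002,-0.0126,-0.0254,0,0,0,0.06],[0.002,-0.0126,-0.0254,0,0,0,0.06],[0.002,-0.0126,-0.0254,0,0,0,0.06],[0.002,-0.0126,-0.0254,0,0,0,0.06],[0.002,-0.0126,-0.0254,0,0,0,0.06],[0.002,-0.0126,-0.0254,0,0,0,0.06],[0.002,-0.0126,-0.0254,0,0,0,0.06],[0.002,-0.0126,-0.0254,0,0,0,0.06],[0.002,-0.0126,-0.0254,0,0,0,0.06],[0.002,-0.0126,-0.0254,0,0,0,0.06],[0.002,-0.0126,-0.0254,0,0,0,0.06],[0.002,-0.0126,-0.0254,0,0,0,0.06],[0.002,-0.0126,-0.0254,0,0,0,0.06],[0.002,-0.0126,-0.0254,0,0,0,0.06],[0.002,-0.0126,-0.0254,0,0,0,0.06],[0.002,-0.0126,-0.0254,0,0,0,0.06],[0.002,-0.0126,-0.0254,0,0,0,0.06],[0,0,0,0,0,0,0.06]]]' --squeeze 60

```text
t: 3.37
tool_pos: [0.5738, -0.2007, 0.1658]
tool_rot: [2.045, 0.33, -2.038]
contact_force: [-0.7, 0.2, -0.7]
opening: 0.0601
```

```bash
python3 - <<'E'
from h import *
plan((.576,-.1955,.13),19)
for c in("side","top"): get_image(c); marks(c,["cover_mid","cover_fin","tongue_tip"])
E
```

```text
cur [ 0.5738 -0.2007  0.1658] turn(deg) [-0.25 -0.13 -0.4 ] shift in old [35.8 -4.4 -3.7] in new [35.8 -4.1 -3.8] F [-0.7   0.25 -0.72] op 0.0601 t 3.37
side cover_mid 0.96 [ 0.3173 -0.5839  0.0033] [374. 144.]
side cover_mid 0.89 [ 0.5602 -0.2002  0.0078] [306. 194.]
side cover_mid 0.8 [ 0.3249 -0.3305  0.0046] [377. 177.]
side cover_fin 0.75 [0.2619 0.2584 0.0397] [426. 308.]
side cover_fin 0.72 [ 0.3069 -0.5802  0.043 ] [378. 136.]
side cover_fin 0.67 [ 0.5754 -0.1919  0.0369] [301. 188.]
side tongue_tip 0.77 [ 0.3142 -0.4005  0.0032] [378. 167.]
side tongue_tip 0.77 [ 3.910e-01 -5.927e-01 -4.000e-04] [356. 144.]
side tongue_tip 0.67 [0.308  0.1826 0.0016] [398. 291.]
top cover_mid 0.87 [ 0.3234 -0.5817  0.0124] [460. 276.]
top cover_mid 0.81 [ 0.3262 -0.3356  0.0118] [387. 274.]
top cover_mid 0.72 [0.2709 0.2418 0.012 ] [216. 286.]
top cover_fin 0.91 [ 0.3058 -0.5804  0.0379] [462. 282.]
top cover_fin 0.78 [ 0.3291 -0.3208  0.045 ] [384. 273.]
top cover_fin 0.55 [ 0.576  -0.1939  0.0387] [346. 199.]
top tongue_tip 0.79 [ 0.4888 -0.2227  0.0045] [354. 225.]
top tongue_tip 0.6 [ 0.3922 -0.5971 -0.0016] [462. 256.]
top tongue_tip 0.58 [ 0.3146 -0.4019  0.0029] [406. 277.]
```

arm_command --plan '[[[0.015,-0.0025,-0.002,-0.25,0,-0.4,0.06],[0.02,-0.0025,-0.002,0,0,0,0.06],[0.02,0,0,0,0,0,0.06],[0.02,0,0,0,0,0,0.06],[0.02,0,0,0,0,0,0.06],[0.015,0,0,0,0,0,0.06],[0,0,0,0,0,0,0.06]]]'

```text
t: 4.35
tool_pos: [0.5717, -0.2021, 0.0491]
tool_rot: [2.052, 0.33, -2.044]
contact_force: [0.1, 0.7, -1.6]
opening: 0.06
```

```bash
python3 - <<'E'
from h import *
plan((.5765,-.1945,.0225),19)
t=get_image("top"); s=get_image("side")
out=np.hstack([cv2.resize(s[150:225,265:365],(600,450),interpolation=cv2.INTER_CUBIC)])
cv2.imwrite("pics/grasp.png",out[:,:,::-1])
E
```

```text
cur [ 0.5717 -0.2021  0.0491] turn(deg) [-0.64 -0.2  -0.11] shift in old [26.6 -5.8 -6.9] in new [26.6 -5.7 -7. ] F [ 0.07  0.73 -1.56] op 0.06 t 4.35
```

View pics/grasp.png

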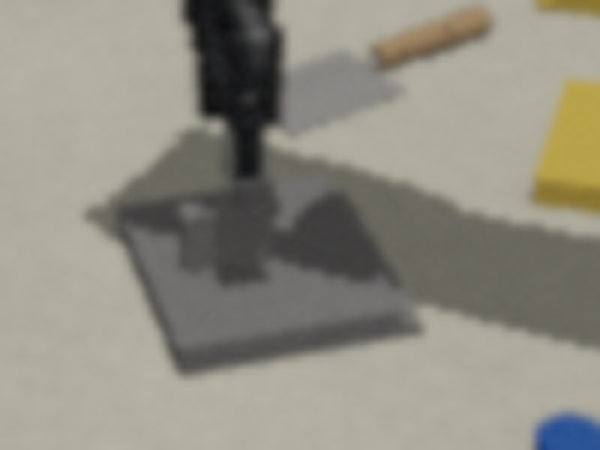

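arm_command --plan '[[[0,-0.003,-0.0035,-0.3,0,0,0.06],[0,-0.003,-0.0035,-0.3,0,0,0.06],[0,0,0,0,0,0,0.06]]]'

```text
t: 4.7
tool_pos: [0.5806, -0.1958, 0.0559]
tool_rot: [2.052, 0.333, -2.027]
contact_force: [-0.5, 0.5, -1.4]
opening: 0.06
```

```bash
python3 - <<'E'
from h import *
plan((.5765,-.1945,.0225),19)
E
```

```text
cur [ 0.5806 -0.1958  0.0559] turn(deg) [-0.04 -0.62 -0.5 ] shift in old [33.3 -2.9  3.8] in new [33.4 -2.6  3.5] F [-0.48  0.49 -1.4 ] op 0.06 t 4.7
```

arm_command --plan '[[[0,0,0,0,0,0,0.06],[0,0,0,0,0,0,0.06]]]'

```text
t: 4.87
tool_pos: [0.5824, -0.1959, 0.0583]
tool_rot: [2.054, 0.332, -2.022]
contact_force: [-0.1, 0.1, -0.6]
opening: 0.0602
```

```bash
python3 - <<'E'
from h import *
for i in range(5):
    plan((.5765,-.1945,.0225),19); print(ctrl.get_obs()["dq"].round(3)); get_image("top")
E
```

```text
cur [ 0.5824 -0.1959  0.0583] turn(deg) [ 0.02 -0.78 -0.67] shift in old [35.7 -3.7  5.6] in new [35.8 -3.3  5.1] F [-0.13  0.09 -0.57] op 0.0602 t 4.87
[ 0.004 -0.011 -0.013 -0.    -0.     0.001]
cur [ 0.5825 -0.196   0.0585] turn(deg) [ 0.02 -0.8  -0.68] shift in old [35.9 -3.8  5.7] in new [36.  -3.4  5.2] F [ 0.53 -0.41 -1.48] op 0.0599 t 4.92
[-0.004  0.004  0.003 -0.001 -0.    -0.   ]
cur [ 0.5823 -0.1961  0.0582] turn(deg) [ 0.01 -0.78 -0.66] shift in old [35.6 -3.8  5.4] in new [35.7 -3.3  4.9] F [-0.37  0.04  0.97] op 0.0601 t 4.97
[-0.003  0.004  0.006 -0.002  0.002 -0.   ]
cur [ 0.582  -0.196   0.0578] turn(deg) [ 0.   -0.74 -0.63] shift in old [35.2 -3.6  5.1] in new [35.3 -3.2  4.7] F [-0.9   1.07 -0.21] op 0.0598 t 5.02
[-0.002  0.004  0.007 -0.001 -0.001 -0.001]
cur [ 0.5817 -0.1959  0.0575] turn(deg) [-0.01 -0.72 -0.61] shift in old [34.9 -3.4  4.9] in new [35.  -3.   4.5] F [ 0.69 -0.36 -0.99] op 0.0598 t 5.07
[-0.001  0.004  0.006  0.002  0.001  0.   ]
```

arm_command --plan '[[[0.005,-0.001,0.0015,0,-0.4,-0.4,0.06],[0.01,-0.001,0.0015,0,-0.3,-0.2,0.06],[0.008,-0.001,0.0015,0,0,0,0.06],[0.005,0,0,0,0,0,0.06],[0.003,0,0,0,0,0,0.06],[0.001,0,0,0,0,0,0.06]]]'

```text
t: 5.62
tool_pos: [0.5747, -0.1942, 0.0205]
tool_rot: [2.04, 0.344, -2.047]
contact_force: [0.8, 0.0, -0.5]
opening: 0.0602
```

```bash
python3 - <<'E'
from h import *
for i in range(3):
    plan((.5765,-.1945,.0225),19); get_image("top")
E
```

```text
cur [ 0.5747 -0.1942  0.0205] turn(deg) [-0.04  0.17  0.17] shift in old [-2.   0.8 -1.6] in new [-2.   0.8 -1.6] F [ 0.79  0.01 -0.45] op 0.0602 t 5.62
cur [ 0.5745 -0.1941  0.0203] turn(deg) [-0.04  0.19  0.19] shift in old [-2.2  1.  -1.7] in new [-2.2  1.  -1.7] F [-0.21  0.24 -0.96] op 0.0603 t 5.67
cur [ 0.5749 -0.1943  0.021 ] turn(deg) [-0.04  0.15  0.15] shift in old [-1.5  0.7 -1.4] in new [-1.5  0.7 -1.4] F [ 0.4  -0.89  0.51] op 0.0602 t 5.72
```

arm_command --plan '[[[-0.0015,0,-0.001,0,0,0,0.0],[0,0,0,0,0,0,0.0],[0,0,0,0,0,0,0.0],[0,0,0,0,0,0,0.0],[0,0,0,0,0,0,0.0],[0,0,0,0,0,0,0.0],[0,0,0,0,0,0,0.0],[0,0,0,0,0,0,0.0]]]' --squeeze 60

```text
t: 6.43
tool_pos: [0.5779, -0.1946, 0.0253]
tool_rot: [2.043, 0.341, -2.041]
contact_force: [-0.4, 0.6, -0.5]
opening: 0.0103
```

```bash
python3 - <<'E'
from h import *
plan((.5765,-.1945,.0225),19); print(ctrl.get_obs()["wrist_torque"])
E
```

```text
cur [ 0.5779 -0.1946  0.0253] turn(deg) [-0.02 -0.05 -0.03] shift in old [ 2.8 -0.5  1.3] in new [ 2.8 -0.5  1.3] F [-0.36  0.6  -0.5 ] op 0.0103 t 6.43
[0.01173789 0.01542878 0.01495988]
```

arm_command --plan '[[[0,0,0,0,0,0,0.0],[-0.005,0,0,0,0,0,0.0],[-0.01,0,0,0,0,0,0.0],[-0.015,0,0,0,0,0,0.0],[-0.02,0,0,0,0,0,0.0],[-0.02,0,0,0,0,0,0.0],[-0.02,0,0,0,0,0,0.0],[-0.02,0,0,0,0,0,0.0],[-0.02,0,0,0,0,0,0.0],[-0.02,0,0,0,0,0,0.0],[-0.01,0,0,0,0,0,0.0],[-0.005,0,0,0,0,0,0.0]]]'

```text
t: 7.43
tool_pos: [0.5722, -0.1919, 0.1943]
tool_rot: [2.034, 0.35, -2.058]
contact_force: [0.3, 0.4, -3.7]
opening: 0.0099
```

```bash
python3 - <<'E'
from h import *
plan((.5765,-.1945,.0225),19); o=ctrl.get_obs(); print(o["wrist_torque"])
for c in("side","top"): get_image(c); marks(c,["cover_mid","cover_fin","tongue_tip"])
s=get_image("side"); cv2.imwrite("pics/lift.png",cv2.resize(s[100:230,240:400],(640,520),interpolation=cv2.INTER_CUBIC)[:,:,::-1])
E
```

```text
cur [ 0.5722 -0.1919  0.1943] turn(deg) [-0.05  0.56  0.6 ] shift in old [171.7   5.6  -4.9] in new [171.8   3.8  -3.3] F [ 0.25  0.35 -3.74] op 0.0099 t 7.43
[ 0.01357019 -0.09290622 -0.04355185]
side cover_mid 0.77 [ 0.3194 -0.5859  0.004 ] [374. 144.]
side cover_mid 0.74 [0.2709 0.2466 0.0076] [418. 313.]
side cover_mid 0.67 [ 0.3279 -0.3345  0.0075] [376. 176.]
side cover_fin 0.9 [ 0.3282 -0.3195  0.0399] [377. 170.]
side cover_fin 0.72 [ 0.3043 -0.5791  0.042 ] [378. 136.]
side cover_fin 0.66 [0.2623 0.2596 0.0361] [426. 309.]
side tongue_tip 0.93 [ 0.484  -0.2223  0.165 ] [332. 149.]
side tongue_tip 0.75 [ 0.3149 -0.4032  0.0024] [378. 167.]
side tongue_tip 0.63 [3.080e-01 1.864e-01 3.000e-04] [398. 293.]
top cover_mid 0.84 [ 0.5545 -0.1988  0.1779] [351. 199.]
top cover_mid 0.75 [0.2719 0.2419 0.0144] [216. 286.]
top cover_mid 0.65 [ 0.33   -0.3363  0.0123] [387. 272.]
top cover_fin 0.96 [0.2608 0.2569 0.04  ] [209. 290.]
top cover_fin 0.77 [ 0.5725 -0.1951  0.2033] [351. 191.]
top cover_fin 0.68 [ 0.3306 -0.3242  0.0427] [385. 272.]
top tongue_tip 0.91 [ 0.3135 -0.4068  0.0045] [407. 278.]
top tongue_tip 0.87 [ 0.4852 -0.221   0.17  ] [358. 222.]
top tongue_tip 0.72 [0.3086 0.182  0.0072] [234. 275.]
```

View pics/lift.png

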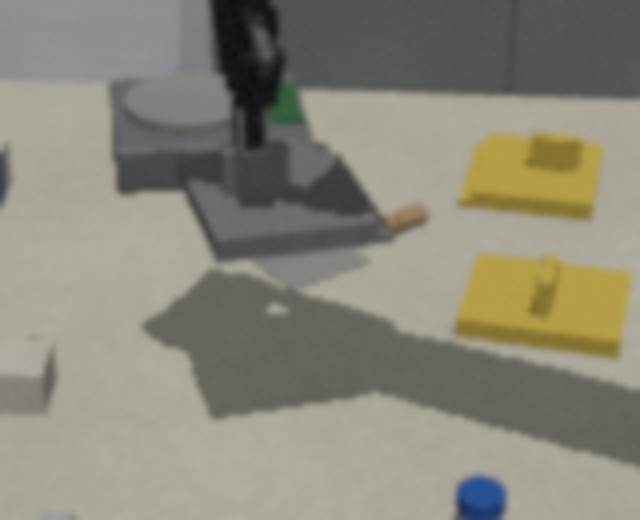

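The cover is held level (opening 10 mm, weight reading 3.7 N ≈ 0.35 kg). Next I carry it over the tray, yawed to match.

```bash
python3 - <<'E'
from h import *
plan((.62,.162,.22),-1); print(plan((.62,.162,.22),-1,20).round(2))
E
```

```text
cur [ 0.5711 -0.1914  0.1908] turn(deg) [19.95  0.89  0.65] shift in old [ -27.  -318.8 -160.7] in new [ -29.2 -354.2  -42.8] F [-0.53  0.47 -4.34] op 0.0102 t 7.88
cur [ 0.5711 -0.1914  0.1908] turn(deg) [19.64 20.68  4.13] shift in old [ -27.  -318.8 -160.7] in new [ -12.9 -354.2  -50.2] F [-0.53  0.47 -4.34] op 0.0102 t 7.88
[[ 0.34 -0.02 -0.94]
 [-0.01 -1.    0.02]
 [-0.94  0.   -0.34]]
```

arm_command --plan '[[[-0.01,0,0,3,0.3,0.2,0],[-0.01,0,0,5,0.3,0.2,0],[-0.01,0,0,5,0.2,0.1,0],[-0.01,-0.01,-0.003,4,0,0,0],[0,-0.02,-0.003,3,0,0,0],[0,-0.025,-0.003,0,0,0,0],[0,-0.025,-0.003,0,0,0,0],[0,-0.025,-0.003,0,0,0,0],[0,-0.025,-0.003,0,0,0,0],[0,-0.025,-0.003,0,0,0,0],[0,-0.025,-0.003,0,0,0,0],[0,-0.025,-0.003,0,0,0,0],[0,-0.025,-0.003,0,0,0,0],[0,-0.025,-0.003,0,0,0,0],[0,-0.025,-0.003,0,0,0,0],[0,-0.025,-0.003,0,0,0,0],[0,-0.025,-0.003,0,0,0,0],[0,-0.02,0,0,0,0,0],[0,-0.01,0,0,0,0,0],[0,-0.005,0,0,0,0,0]]]'

```text
t: 9.55
tool_pos: [0.6228, 0.187, 0.2194]
tool_rot: [-2.176, 0.042, 2.22]
contact_force: [0.7, -0.8, -2.9]
opening: 0.0102
```

```bash
python3 - <<'E'
from h import *
plan((.6205,.162,.21),-1); plan((.6205,.162,.21),-1,20)
E
```

```text
cur [0.6228 0.187  0.2194] turn(deg) [-1.41  1.15  0.19] shift in old [ 9.3 25.1  1.1] in new [ 9.4 25.1  1.9] F [ 0.68 -0.83 -2.92] op 0.0102 t 9.55
cur [0.6228 0.187  0.2194] turn(deg) [-1.43 21.15 -0.06] shift in old [ 9.3 25.1  1.1] in new [ 8.2 25.1  5. ] F [ 0.68 -0.83 -2.92] op 0.0102 t 9.55
```

arm_command --plan '[[[0,0.003,0,-0.7,3,0,0],[0,0.006,0,-0.7,5,0,0],[0,0.006,0,0,5,0,0],[0,0.005,0,0,4,0,0],[0,0.003,0,0,2,0,0],[0,0.001,0,0,1,0,0],[0,0,0,0,0,0,0],[0,0,0,0,0,0,0]]]'

```text
t: 10.22
tool_pos: [0.6203, 0.1575, 0.2146]
tool_rot: [-2.553, 0.028, 1.816]
contact_force: [-0.1, 0.2, -3.0]
opening: 0.01
```

```bash
python3 - <<'E'
from h import *
plan((.6205,.162,.14),-1,20)
for c in("side","top"): get_image(c); marks(c,["cover_mid","cover_fin","tongue_tip","mouth","opening"])
t=get_image("top"); s=get_image("side")
out=np.hstack([cv2.resize(s[150:310,230:350],(420,560),interpolation=cv2.INTER_CUBIC),cv2.resize(t[150:250,205:270],(364,560),interpolation=cv2.INTER_CUBIC)])
cv2.imwrite("pics/above.png",out[:,:,::-1])
E
```

```text
cur [0.6203 0.1575 0.2146] turn(deg) [-0.04  0.84 -0.24] shift in old [70.5 -4.8 24.3] in new [70.1 -4.5 25.3] F [-0.1   0.19 -3.04] op 0.01 t 10.22
side cover_mid 0.95 [ 0.3234 -0.3347  0.0077] [377. 176.]
side cover_mid 0.7 [0.2707 0.2468 0.0072] [418. 313.]
side cover_mid 0.69 [0.612  0.1581 0.1954] [268. 216.]
side cover_fin 0.96 [0.6185 0.1519 0.2243] [264. 203.]
side cover_fin 0.88 [ 0.3078 -0.5788  0.0401] [378. 137.]
side cover_fin 0.79 [ 0.3297 -0.3174  0.0418] [376. 170.]
side tongue_tip 0.96 [0.3069 0.1833 0.0004] [398. 292.]
side tongue_tip 0.93 [ 0.3889 -0.5931  0.0031] [356. 143.]
side tongue_tip 0.62 [ 0.3188 -0.4014  0.0048] [377. 167.]
side mouth 0.84 [0.5201 0.1666 0.0721] [310. 261.]
side mouth 0.16 [ 0.4013  0.4018 -0.0013] [362. 378.]
side opening 0.82 [0.5816 0.1616 0.071 ] [284. 259.]
side opening 0.74 [0.4792 0.184  0.0854] [327. 263.]
top cover_mid 0.76 [ 0.3305 -0.3363  0.0098] [387. 272.]
top cover_mid 0.75 [ 0.3237 -0.5817  0.0152] [460. 276.]
top cover_fin 0.93 [ 0.3047 -0.5815  0.0411] [463. 282.]
top cover_fin 0.92 [ 0.33   -0.3252  0.043 ] [385. 273.]
top cover_fin 0.91 [0.6147 0.1581 0.226 ] [233. 174.]
top tongue_tip 0.93 [ 0.3905 -0.5943  0.0008] [462. 256.]
top tongue_tip 0.83 [0.5421 0.1572 0.1657] [236. 201.]
top tongue_tip 0.72 [ 0.3143 -0.4043  0.0059] [407. 277.]
top mouth 0.76 [0.523  0.1659 0.0722] [238. 211.]
top opening 0.59 [0.5801 0.1664 0.0729] [239. 194.]
```

View pics/above.png

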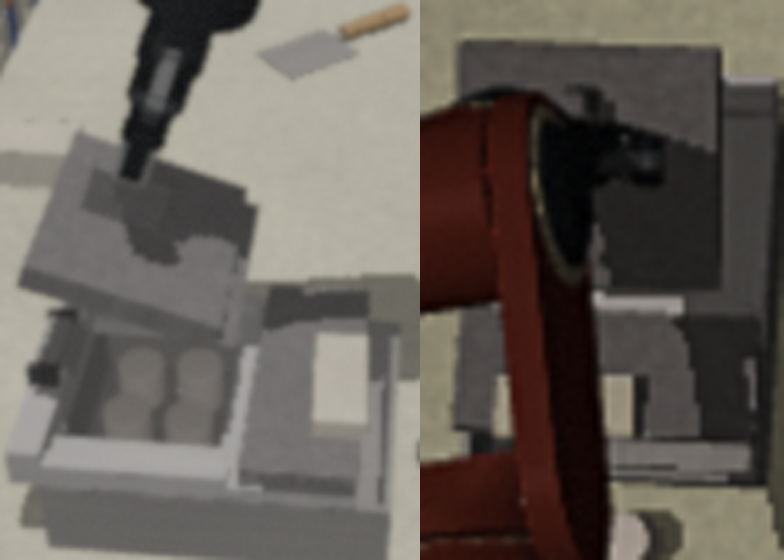

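arm_command --plan '[[[0.005,-0.001,0.002,0,0.4,-0.2,0],[0.009,-0.001,0.003,0,0.4,0,0],[0.01,-0.001,0.004,0,0,0,0],[0.01,-0.001,0.004,0,0,0,0],[0.01,-0.001,0.004,0,0,0,0],[0.01,0,0.003,0,0,0,0],[0.008,0,0.003,0,0,0,0],[0.006,0,0.002,0,0,0,0],[0.003,0,0.001,0,0,0,0],[0,0,0,0,0,0,0]]]'

```text
t: 11.75
tool_pos: [0.6191, 0.1636, 0.1298]
tool_rot: [-2.564, 0.022, 1.798]
contact_force: [-0.9, -0.5, -3.9]
opening: 0.0102
```

```bash
python3 - <<'E'
from h import *
for i in range(3): plan((.6205,.163,.13),-1,20); get_image("top")
marks("top",["tongue_tip"])
get_image("side"); marks("side",["tongue_tip","cover_mid"])
E
```

```text
cur [0.6191 0.1636 0.1298] turn(deg) [0.03 0.08 0.  ] shift in old [ 0.3  0.6 -1.3] in new [ 0.3  0.6 -1.3] F [-0.9  -0.48 -3.87] op 0.0102 t 11.75
cur [0.6193 0.1636 0.1302] turn(deg) [0.02 0.06 0.01] shift in old [ 0.6  0.6 -1.1] in new [ 0.7  0.6 -1.1] F [-0.52  0.   -3.81] op 0.01 t 11.8
cur [0.6198 0.1637 0.1312] turn(deg) [ 0.02 -0.02  0.02] shift in old [ 1.3  0.7 -0.3] in new [ 1.3  0.7 -0.3] F [-0.82  0.01 -3.35] op 0.0099 t 11.85
top tongue_tip 0.77 [ 0.3895 -0.5948  0.0014] [462. 256.]
top tongue_tip 0.73 [0.542  0.1666 0.0796] [238. 205.]
top tongue_tip 0.71 [ 3.117e-01 -4.053e-01 -2.000e-04] [407. 278.]
side tongue_tip 0.94 [0.3086 0.1837 0.0005] [398. 292.]
side tongue_tip 0.93 [0.5419 0.1616 0.0825] [301. 256.]
side tongue_tip 0.72 [5.530e-01 1.664e-01 5.000e-04] [297. 281.]
side cover_mid 0.8 [0.6089 0.1624 0.1094] [271. 246.]
side cover_mid 0.69 [ 0.3145 -0.5852  0.0044] [375. 144.]
side cover_mid 0.61 [ 0.325  -0.3327  0.0072] [377. 176.]
```

arm_command --plan '[[[0.0019,0,0.0007,0,0,0,0],[0.0019,0,0.0007,0,0,0,0],[0.0015,0,0.0005,0,0,0,0],[0,0,0,0,0,0,0]]]'

```text
t: 12.43
tool_pos: [0.6213, 0.164, 0.1282]
tool_rot: [-2.569, 0.021, 1.789]
contact_force: [-0.7, 0.1, -3.5]
opening: 0.0099
```

```bash
cat > f.py <<'E'
from h import *
import sys
y,t=map(float,sys.argv[1:3])
plan((.61,.163,.125),y,t); F=[];T=[];P=[]
for i in range(4): get_image("side"); o=ctrl.get_obs(); F.append(o["contact_force"]);T.append(o["wrist_torque"]);P.append(o["tool_pos"])
print("F",np.mean(F,0).round(2),"T",np.mean(T,0).round(3),"P",(np.array(P)*1000).round(1).tolist())
c=R.from_rotvec(ctrl.get_obs()["tool_rot"]).as_matrix(); th=np.arctan2(c[0,0],-c[2,0]); p=np.array(P[-1])
print("tilt",np.degrees(th).round(2),"est tip-bottom x,z",(p[[0,2]]-.0895*np.array([np.cos(th),np.sin(th)])-.0253*np.array([-np.sin(th),np.cos(th)])).round(4))
print("est far top edge",(p[[0,2]]+.0425*np.array([np.cos(th),np.sin(th)])-.0073*np.array([-np.sin(th),np.cos(th)])).round(4))
E
python3 f.py -1 20
```

```text
cur [0.6213 0.164  0.1282] turn(deg) [-0.   -0.3   0.07] shift in old [-0.9  1.2 11.7] in new [-0.8  1.2 11.7] F [-0.65  0.09 -3.49] op 0.0099 t 12.43
F [-0.2   0.21 -3.46] T [-0.011  0.371 -0.006] P [[621.4, 164.0, 128.4], [621.5, 164.0, 128.5], [621.6, 164.0, 128.6], [621.6, 164.0, 128.7]]
tilt 20.34 est tip-bottom x,z [0.5465 0.0739]
est far top edge [0.664  0.1367]
```

arm_command --plan '[[[0.0014,0,0.0008,0,-0.2,0,0],[0.0014,0,0.0008,0,0,0,0],[0.0012,0,0.0008,0,0,0,0],[0.0006,0,0.0006,0,0,0,0]]]'

```text
t: 12.97
tool_pos: [0.6215, 0.1642, 0.1243]
tool_rot: [-2.569, 0.02, 1.789]
contact_force: [0.9, 0.6, -2.0]
opening: 0.01
```

```bash
python3 f.py -1 20
```

```text
cur [0.6215 0.1642 0.1243] turn(deg) [-0.   -0.29  0.1 ] shift in old [-4.7  1.3 10.5] in new [-4.6  1.4 10.5] F [ 0.92  0.56 -2.01] op 0.01 t 12.97
F [ 0.57  0.05 -1.58] T [-0.021  0.2   -0.01 ] P [[621.4, 164.2, 124.3], [621.4, 164.2, 124.4], [621.3, 164.2, 124.4], [621.3, 164.2, 124.4]]
tilt 20.26 est tip-bottom x,z [0.5461 0.0696]
est far top edge [0.6637 0.1322]
```

arm_command --plan '[[[-0.0008,0,0.0019,0,0,0,0],[-0.0007,0,0.0019,0,0,0,0],[-0.0007,0,0.0019,0,0,0,0],[-0.0007,0,0.0019,0,0,0,0],[-0.0004,0,0.001,0,0,0,0]]]'

```text
t: 13.58
tool_pos: [0.6113, 0.1644, 0.1247]
tool_rot: [-2.568, 0.02, 1.79]
contact_force: [1.0, 0.9, -2.6]
opening: 0.0101
```

```bash
python3 f.py -1 20
```

```text
cur [0.6113 0.1644 0.1247] turn(deg) [-0.01 -0.26  0.1 ] shift in old [-0.7  1.4  1.1] in new [-0.7  1.4  1.1] F [ 1.    0.93 -2.59] op 0.0101 t 13.58
F [-0.49 -0.11 -2.97] T [-0.003  0.367 -0.002] P [[611.1, 164.4, 124.6], [611.2, 164.4, 124.6], [611.3, 164.4, 124.5], [611.3, 164.3, 124.5]]
tilt 20.23 est tip-bottom x,z [0.5361 0.0698]
est far top edge [0.6537 0.1323]
```

arm_command --plan '[[[-0.0006,0,0.0017,0,0,0,0],[-0.0005,0,0.0014,0,0,0,0],[-0.0003,0,0.001,0,0,0,0]]]'

```text
t: 14.03
tool_pos: [0.6084, 0.1641, 0.1257]
tool_rot: [-2.572, 0.021, 1.785]
contact_force: [1.3, -0.6, -2.3]
opening: 0.0101
```

```bash
python3 f.py -1 20
```

```text
cur [0.6084 0.1641 0.1257] turn(deg) [-0.02 -0.46  0.08] shift in old [ 1.3  1.1 -1.2] in new [ 1.2  1.1 -1.2] F [ 1.35 -0.62 -2.29] op 0.0101 t 14.03
F [ 2.01 -0.93 -1.55] T [-0.17  -0.064 -0.113] P [[608.4, 164.2, 125.8], [608.4, 164.1, 125.8], [608.5, 164.1, 125.8], [608.5, 164.2, 125.7]]
tilt 20.46 est tip-bottom x,z [0.5334 0.0707]
est far top edge [0.6508 0.1337]
```

arm_command --plan '[[[0.0021,0,-0.0006,0,-1.35,0,0],[0.0021,0,-0.0004,0,-1.35,0,0],[0.0021,0,-0.0003,0,-1.3,0,0],[0.0015,0,0,0,-1,0,0]]]'

```text
t: 14.57
tool_pos: [0.612, 0.1643, 0.1184]
tool_rot: [-2.483, 0.019, 1.905]
contact_force: [1.5, -0.3, -1.0]
opening: 0.01
```

```bash
python3 f.py -1 15
```

```text
cur [0.612  0.1643 0.1184] turn(deg) [-0.   -0.02  0.12] shift in old [-6.9  1.4  0.2] in new [-6.9  1.4  0.2] F [ 1.51 -0.27 -1.01] op 0.01 t 14.57
F [ 1.61 -0.24 -1.63] T [-0.054 -0.048 -0.068] P [[612.3, 164.3, 118.2], [612.3, 164.3, 118.2], [612.2, 164.2, 118.4], [612.0, 164.3, 118.5]]
tilt 15.16 est tip-bottom x,z [0.5323 0.0707]
est far top edge [0.655  0.1226]
```

arm_command --plan '[[[0.0019,0,-0.0002,0,-1.3,0,0],[0.0019,0,-0.0002,0,-1.3,0,0],[0.0019,0,-0.0001,0,-1.3,0,0],[0.0014,0,0,0,-0.9,0,0]]]'

```text
t: 15.1
tool_pos: [0.6135, 0.1647, 0.113]
tool_rot: [-2.396, 0.017, 2.013]
contact_force: [-3.5, -0.2, 3.7]
opening: 0.0099
```

```bash
python3 f.py -1 10
```

```text
cur [0.6135 0.1647 0.113 ] turn(deg) [0.04 0.06 0.13] shift in old [-12.4   1.7   1.3] in new [-12.4   1.7   1.3] F [-3.48 -0.19  3.73] op 0.0099 t 15.1
F [-3.54 -0.08  3.55] T [-0.111  0.462 -0.057] P [[613.8, 164.7, 112.8], [613.8, 164.6, 112.7], [613.7, 164.6, 112.7], [613.7, 164.6, 112.7]]
tilt 10.1 est tip-bottom x,z [0.53   0.0721]
est far top edge [0.6568 0.113 ]
```

arm_command --plan '[[[0.0012,0,0.0006,0,-0.3,0,0],[0.0018,0,0.0003,0,-1,0,0],[0.0018,0,0.0001,0,-1,0,0]]]'

```text
t: 15.55
tool_pos: [0.614, 0.1648, 0.1104]
tool_rot: [-2.361, 0.016, 2.055]
contact_force: [-4.4, -0.9, 4.4]
opening: 0.0097
```

```bash
python3 f.py -1 7.5
```

```text
cur [0.614  0.1648 0.1104] turn(deg) [ 0.09 -0.43  0.13] shift in old [-15.    1.8   1.9] in new [-15.    1.9   2. ] F [-4.41 -0.86  4.42] op 0.0097 t 15.55
F [-3.91 -0.26  4.96] T [-0.101  0.462 -0.065] P [[614.2, 164.8, 110.1], [614.3, 164.8, 110.0], [614.3, 164.8, 110.0], [614.2, 164.8, 110.0]]
tilt 7.98 est tip-bottom x,z [0.5291 0.0725]
est far top edge [0.6573 0.1086]
```

arm_command --plan '[[[0.001,0,0.0007,0,0,0,0],[0.001,0,0.0006,0,0,0,0],[0.0005,0,0.0003,0,0,0,0]]]'

```text
t: 16.0
tool_pos: [0.6146, 0.1649, 0.1096]
tool_rot: [-2.368, 0.016, 2.047]
contact_force: [-2.7, -0.9, 4.7]
opening: 0.0102
```

```bash
python3 f.py -1 7.5
```

```text
cur [0.6146 0.1649 0.1096] turn(deg) [ 0.09 -0.8   0.13] shift in old [-15.9   1.9   2.3] in new [-15.9   1.9   2.5] F [-2.69 -0.92  4.74] op 0.0102 t 16.0
F [-2.6  -1.08  5.48] T [-0.151  0.363 -0.138] P [[614.6, 164.8, 109.5], [614.7, 164.9, 109.6], [614.6, 164.9, 109.6], [614.7, 164.8, 109.6]]
tilt 8.3 est tip-bottom x,z [0.5297 0.0716]
est far top edge [0.6578 0.1085]
```

arm_command --plan '[[[0.0025,0,0.0006,0,-1,0,0],[0.003,0,0.0006,0,-1.5,0,0],[0.003,0,0.0004,0,-1.5,0,0]]]'

```text
t: 16.45
tool_pos: [0.6163, 0.1644, 0.1032]
tool_rot: [-2.301, 0.016, 2.122]
contact_force: [2.6, -1.1, 2.4]
opening: 0.01
```

```bash
python3 f.py -1 5
```

```text
cur [0.6163 0.1644 0.1032] turn(deg) [0.12 0.35 0.08] shift in old [-22.3   1.5   4.5] in new [-22.3   1.5   4.3] F [ 2.57 -1.09  2.36] op 0.01 t 16.45
F [ 4.3  -1.19  0.32] T [-0.183 -0.695 -0.114] P [[616.6, 164.4, 102.4], [616.6, 164.4, 102.4], [616.5, 164.4, 102.5], [616.6, 164.4, 102.6]]
tilt 4.71 est tip-bottom x,z [0.5294 0.07  ]
est far top edge [0.6595 0.0988]
```

arm_command --plan '[[[0.0015,0,-0.0005,0,-0.8,0,0],[0.002,0,-0.0003,0,-1.2,0,0],[0.002,0,-0.0002,0,-1.2,0,0]]]'

```text
t: 16.9
tool_pos: [0.6173, 0.1645, 0.0971]
tool_rot: [-2.238, 0.016, 2.188]
contact_force: [2.0, -1.3, 1.9]
opening: 0.0105
```

```bash
python3 f.py -1 2
```

```text
cur [0.6173 0.1645 0.0971] turn(deg) [0.12 0.7  0.09] shift in old [-28.    1.6   6.7] in new [-28.1   1.6   6.3] F [ 2.   -1.33  1.92] op 0.0105 t 16.9
F [ 4.62 -0.95 -2.25] T [-0.094 -0.741 -0.124] P [[617.6, 164.4, 96.4], [617.8, 164.4, 96.0], [617.7, 164.4, 96.1], [617.7, 164.4, 96.1]]
tilt 1.42 est tip-bottom x,z [0.5288 0.0686]
est far top edge [0.6604 0.0899]
```

arm_command --plan '[[[0.0005,0,-0.0008,0,-0.6,0,0],[0.001,0,-0.0004,0,-0.8,0,0],[0.001,0,0,0,-0.6,0,0]]]'

```text
t: 17.35
tool_pos: [0.6169, 0.1646, 0.0953]
tool_rot: [-2.194, 0.015, 2.233]
contact_force: [-0.1, -1.1, 5.5]
opening: 0.0103
```

```bash
python3 f.py -1 0; python3 - <<'E'
from h import *
s=get_image("side"); cv2.imwrite("pics/seat.png",cv2.resize(s[215:305,230:350],(800,600),interpolation=cv2.INTER_CUBIC)[:,:,::-1])
E
```

```text
cur [0.6169 0.1646 0.0953] turn(deg) [0.16 0.99 0.04] shift in old [-29.6   1.6   7.4] in new [-29.7   1.7   6.9] F [-0.14 -1.13  5.54] op 0.0103 t 17.35
F [-1.69 -1.17  5.03] T [-0.234  0.237 -0.094] P [[617.0, 164.6, 95.3], [617.0, 164.5, 95.3], [617.0, 164.5, 95.3], [617.0, 164.6, 95.3]]
tilt -0.96 est tip-bottom x,z [0.5271 0.0715]
est far top edge [0.6593 0.0873]
```

View pics/seat.png

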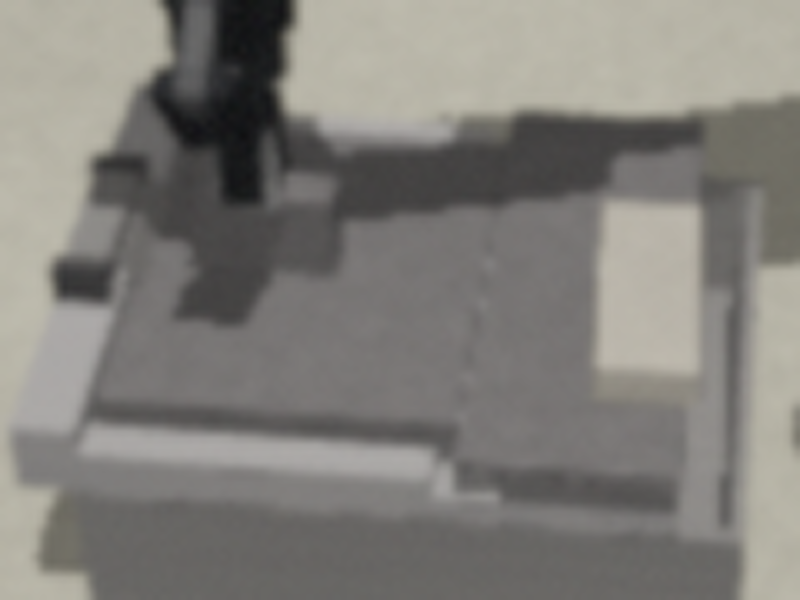

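arm_command --plan '[[[0.002,0,0,0,0,0,0],[0.003,0,0,0,0,0,0],[0.004,0,0,0,0,0,0]]]'

```text
t: 17.85
tool_pos: [0.617, 0.1645, 0.0951]
tool_rot: [-2.194, 0.016, 2.235]
contact_force: [-8.3, -3.2, 20.5]
opening: 0.0099
```

```bash
python3 f.py -1 0
```

```text
cur [0.617  0.1645 0.0951] turn(deg) [ 0.2   1.08 -0.03] shift in old [-29.8   1.7   7.5] in new [-29.9   1.7   7. ] F [-8.3  -3.24 20.49] op 0.0099 t 17.85
F [-6.81 -2.38 16.25] T [-0.474  1.164 -0.11 ] P [[617.0, 164.6, 95.1], [617.0, 164.5, 95.1], [617.0, 164.5, 95.1], [617.0, 164.6, 95.1]]
tilt -1.06 est tip-bottom x,z [0.5271 0.0715]
est far top edge [0.6594 0.0871]
```

arm_command --plan '[[[0,0,0,0,0,0,0],[0,0,0,0,0,0,0]]]'

```text
t: 18.22
tool_pos: [0.6166, 0.1647, 0.0959]
tool_rot: [-2.193, 0.015, 2.236]
contact_force: [3.5, -0.2, -1.7]
opening: 0.01
```

```bash
python3 f.py -1 0; python3 - <<'E'
from h import *
s=get_image("side"); t=get_image("top")
out=np.hstack([cv2.resize(s[222:276,230:275],(450,540),interpolation=cv2.INTER_CUBIC),cv2.resize(t[155:215,210:246],(324,540),interpolation=cv2.INTER_CUBIC)])
cv2.imwrite("pics/catch.png",out[:,:,::-1])
marks("top",["mouth","opening","carton_top"])
marks("side",["mouth","opening","carton_top"])
E
```

```text
cur [0.6166 0.1647 0.0959] turn(deg) [ 0.22  1.1  -0.02] shift in old [-29.    1.8   7.2] in new [-29.1   1.8   6.6] F [ 3.47 -0.25 -1.73] op 0.01 t 18.22
F [ 3.1  -1.15 -1.63] T [-0.159 -0.669 -0.123] P [[616.7, 164.7, 95.8], [616.7, 164.6, 95.5], [616.8, 164.6, 95.5], [616.8, 164.6, 95.5]]
tilt -1.1 est tip-bottom x,z [0.5268 0.072 ]
est far top edge [0.6591 0.0874]
top mouth 0.68 [0.5232 0.1653 0.0737] [238. 210.]
top opening 0.87 [0.5794 0.1631 0.0685] [240. 194.]
top carton_top 0.43 [ 0.5036 -0.434  -0.0015] [414. 222.]
top carton_top 0.42 [0.4808 0.1849 0.0922] [231. 223.]
top carton_top 0.17 [0.5521 0.1644 0.0024] [243. 205.]
side mouth 0.83 [0.5151 0.1664 0.0711] [312. 261.]
side mouth 0.72 [0.3935 0.001  0.0023] [360. 239.]
side carton_top 0.9 [0.4799 0.1831 0.0831] [327. 264.]
side carton_top 0.67 [ 0.3955  0.0019 -0.0006] [359. 240.]
```

View pics/catch.png

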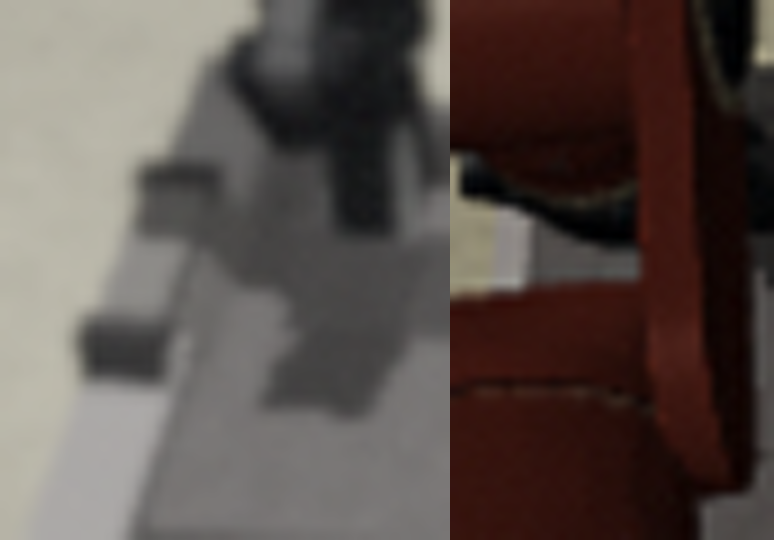

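arm_command --plan '[[[0,0,0,0,0,0,0.04],[0,0,0,0,0,0,0.04],[0,0,0,0,0,0,0.04],[0,0,0,0,0,0,0.04],[-0.005,0,0,0,0,0,0.04],[-0.015,0,0,0,0,0,0.04],[-0.02,0,0,0,0,0,0.04],[-0.02,0,0,0,0,0,0.04],[-0.02,0,0,0,0,0,0.04],[-0.02,0,0,0,0,0,0.04],[-0.01,0,0,0,0,0,0.04],[0,0,0,0,0,0,0.0],[0,0,0,0,0,0,0.0]]]'

```text
t: 19.9
tool_pos: [0.614, 0.1667, 0.2109]
tool_rot: [-2.177, 0.009, 2.252]
contact_force: [0.1, 0.3, 0.3]
opening: 0.0169
```

```bash
python3 f.py -1 0; python3 - <<'E'
from h import *
s=get_image("side"); cv2.imwrite("pics/rel.png",cv2.resize(s[215:305,230:350],(800,600),interpolation=cv2.INTER_CUBIC)[:,:,::-1])
marks("side",["cover_fin","cover_mid"])
E
```

```text
cur [0.614  0.1667 0.2109] turn(deg) [0.39 1.94 0.1 ] shift in old [85.9  3.9  1. ] in new [85.9  3.7  3.9] F [0.11 0.34 0.26] op 0.0169 t 19.9
F [-0.01 -0.26  0.15] T [ 0.034 -0.027  0.005] P [[613.9, 166.7, 210.7], [613.5, 166.6, 209.7], [613.2, 166.5, 209.0], [613.0, 166.4, 208.6]]
tilt -2.14 est tip-bottom x,z [0.5226 0.1867]
est far top edge [0.6552 0.1997]
side cover_fin 0.95 [0.2628 0.2608 0.0412] [426. 308.]
side cover_fin 0.9 [ 0.3315 -0.3184  0.0408] [376. 170.]
side cover_fin 0.65 [0.6177 0.1624 0.1057] [268. 247.]
side cover_mid 0.97 [ 0.317  -0.5849  0.0038] [374. 144.]
side cover_mid 0.7 [0.5997 0.1655 0.0778] [276. 257.]
side cover_mid 0.68 [0.2709 0.2459 0.0069] [418. 313.]
```

View pics/rel.png

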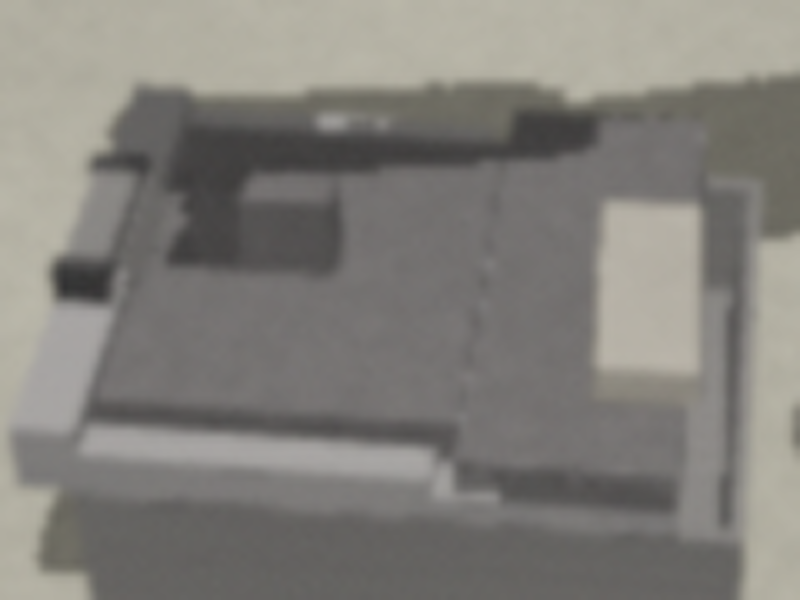

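arm_command --plan '[[[-0.015,0.005,0,0,2,0,0.0],[-0.015,0.02,0,0,0,0,0.0],[-0.015,0.03,0,0,0,0,0.0],[0,0.03,0,0,0,0,0.0],[0,0.03,0,0,0,0,0.0],[0,0.03,0,0,0,0,0.0],[0,0.03,0,0,0,0,0.0],[0,0.02,0,0,0,0,0.0],[0,0.01,0,0,0,0,0.0],[0,0,0,0,0,0,0.0]]]'

```text
t: 21.08
tool_pos: [0.6089, -0.0458, 0.2481]
tool_rot: [-2.205, 0.006, 2.231]
contact_force: [-0.0, 0.8, -0.1]
opening: -0.0002
```

```bash
python3 - <<'E'
from h import *
S0=cv2.imread("pics/side0.png");T0=cv2.imread("pics/top0.png")
S1=get_image("side")[:,:,::-1];T1=get_image("top")[:,:,::-1]
cv2.imwrite("pics/side1.png",S1);cv2.imwrite("pics/top1.png",T1)
sc=lambda s:cv2.resize(s[228:268,232:272],(400,300),interpolation=cv2.INTER_CUBIC)
tc=lambda s:cv2.resize(s[155:185,215:270],(400,300),interpolation=cv2.INTER_CUBIC)
cv2.imwrite("pics/cmp.png",np.vstack([np.hstack([sc(S0),sc(S1)]),np.hstack([tc(T0),tc(T1)])]))
E
```

```text
(no output)
```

View pics/cmp.png

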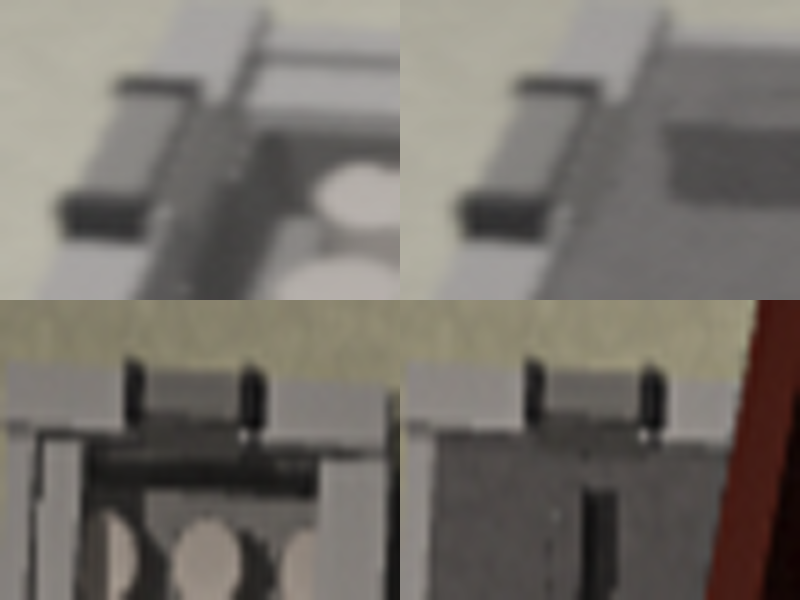

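The catch sits at the same place before and after (nose at crop px (590,430), overlapping the cover), so it has snapped back out over it. One numeric check that the deck, carton and neighbours haven't moved, then I hand in.

```bash
python3 - <<'E'
from h import *
g=lambda n:cv2.imread("pics/"+n,0).astype(np.float32)
for cam,P in {"side":{"rim":(228,240,252,290),"carton":(308,240,332,278),"jar_small":(345,262,370,290),"blue":(350,215,370,245),"midjar":(205,210,230,248)},"top":{"rim":(212,158,240,172),"carton":(214,214,250,232),"jar":(235,238,252,252),"blue":(280,242,300,258),"midjar":(272,125,295,148)}}.items():
    A,B=g(cam+"0.png"),g(cam+"1.png")
    for n,(a,b,c,d) in P.items():
        x,y=A[b:d,a:c].copy(),B[b:d,a:c].copy(); print(cam,n,np.round(cv2.phaseCorrelate(x,y,cv2.createHanningWindow((c-a,d-b),cv2.CV_32F)),2),"diff",np.abs(x-y).mean().round(1))
o=ctrl.get_obs(); print(o["t"],o["contact_force"]); finish_job()
E
```

```text
Traceback (most recent call last):
ValueError: setting an array element with a sequence. The requested array has an inhomogeneous shape after 1 dimensions. The detected shape was (2,) + inhomogeneous part.
```

```bash
python3 - <<'E'
from h import *
g=lambda n:cv2.imread("pics/"+n,0).astype(np.float32)
for cam,P in {"side":{"rim":(228,240,252,290),"carton":(308,240,332,278),"jar_small":(345,262,370,290),"blue":(350,215,370,245),"midjar":(205,210,230,248)},"top":{"rim":(212,158,240,172),"carton":(214,214,250,232),"jar":(235,238,252,252),"blue":(280,242,300,258),"midjar":(272,125,295,148)}}.items():
    A,B=g(cam+"0.png"),g(cam+"1.png")
    for n,(a,b,c,d) in P.items():
        x,y=A[b:d,a:c].copy(),B[b:d,a:c].copy(); s,r=cv2.phaseCorrelate(x,y,cv2.createHanningWindow((c-a,d-b),cv2.CV_32F)); print(cam,n,np.round(s,2),round(r,2),"diff",np.abs(x-y).mean().round(1))
o=ctrl.get_obs(); print(o["t"],o["contact_force"])
E
```

```text
side rim [ 0.27 -0.14] 0.78 diff 2.8
side carton [ 0.16 -0.13] 0.86 diff 5.4
side jar_small [0.42 0.18] 0.96 diff 5.9
side blue [-0.12  0.31] 0.8 diff 3.3
side midjar [0.43 0.1 ] 0.9 diff 5.7
top rim [0.06 0.34] 1.09 diff 12.4
top carton [-0.05 -0.03] 1.01 diff 3.4
top jar [0.18 0.66] 0.9 diff 24.8
top blue [ 1.73 -0.78] 0.75 diff 14.9
top midjar [-2.04  0.51] 0.37 diff 77.7
21.1833 [0.12750544 0.41899921 0.26375397]
```

```bash
python3 -c "
from station import *
print(finish_job())"
```

```text
the job is handed in; nothing more can be done
None
```

The cover is on the tray with its tongue in the groove, and the catch has come back out over its far edge. I handed the job in at about 21 s on the robot's clock, gripper clear and reading no load.

I took the grey board by its fin, entered the tongue at 20° and felt for the groove floor and the lip. The lip was about 19 mm beyond its mid-position. I lowered the board while sliding it in, pressed it down through the grip, then let go.

**Checks that passed**
- **Catch:** before-and-after crops from both cameras show it in the same rest position, with its nose over the cover.
- **Cover:** it looks flush with the fitted board. In the last press, the arm did not move further at about 20 N down, so I took it as fully seated.
- **Deck, rim and carton:** all shifted less than 0.4 px between the first and last pictures, so no shove shows.

**Less certain**
- **Push along x:** the last press briefly read 8.3 N along x, just above the 8 N that can shift the deck. The pictures show no shift, but a pixel is 2 to 3.5 mm.
- **Neighbouring jars:** the side view shows the small, blue and mid jars still in place. The top-view comparison gave shifts of 0.7 to 2 px there, which I put down to the arm being in front. I compared no other stock.
- **Seam gap:** the gap at the lip was judged by eye and from the arm's position, not measured.

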